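# Free the sagging barrel bolt and hold the guard gate ajar

## Task

The guard gate's barrel bolt has sagged and its thick head is caught behind the bent-up lip of the keeper: grip the upright knob, lift the bolt over the lip while pulling it well clear, then swing the gate towards you until it is about 30 degrees ajar. Finish while gripping the knob and holding the gate there against its closing spring, bolt still drawn. Do not disturb the solenoid valve, contactor and relay that stand round it.

Things in the scene. Friction and masses are not known exactly. Their poses are not given: they have to be found in the camera images.
- guard: Fixed machine guard at a varying place and yaw: grey base plate 80x310x8 mm, two grey posts to 142 mm high, gate between them. Origin: centre of the base plate's underside; x points to the back of the gate (away from the robot), y along the shut gate from the keeper post (wide, y -127 mm) to the hinge post (y +125 mm), z up.
- keeper_lip (a point): Top middle of the 4 mm lip across the keeper's entrance, guard frame (-27, -108, 97) mm. The keeper is a steel tray on the robot's side of the keeper post, open at the top: floor z 84 mm, lip at its hinge-side end, front cheek at x -46 mm up to z 138 mm that keeps the head from coming out towards the robot; it begins at y -105 mm. Axes as the guard.
- gate_hinge (a point): Point on the vertical hinge axis of the gate, at guard frame (0, 105, 112) mm. Axes as the guard.
- gate (a joint): Angle of the dark steel barred gate (200 mm wide, 16 mm thick, z 16 to 124 mm), rad: 0 closed, grows as its free (keeper) edge swings to the guard's -x side, i.e. clockwise from above; stop at 1.4. A closing spring (0.42 N m when shut, 0.60 N m at 30 degrees) shuts it when it is let go.
- barrel (a joint): Tilt of the bolt's barrel on its one rivet, rad: 0 sagged (keeper end 0.05 rad below level), grows as the knob is lifted, up to 0.2; falls back by its weight. The rivet is at guard frame (-28, 50, 112) mm with the gate shut, and turns with the gate. About 0.05 rad frees the head; 0.1 is a good lift.
- bolt (a joint): How far the bolt is drawn along its barrel towards the hinge, m: 0 fully shot, end of travel 0.062, starts at 0.006 to 0.011; friction 1 N, stays where put. The sagged head is stopped by the lip at about 0.014; from 0.037 it is out of the keeper. Rod 10 mm thick; round head 26 mm thick, 14 mm long.
- bolt_head (a point): Centre of the bolt's round head, 183 mm from the rivet along the bolt at bolt joint 0.
- bolt_knob: Upright black cylindrical knob of the bolt, 18 mm thick, 42 mm tall, fixed on the bolt by a 9 mm stem; at joint 0 it is 128 mm from the rivet along the bolt. Origin: centre of its underside, 28 mm above the bolt's axis; z up along the knob (it leans with the barrel's tilt).
- knob_grip (a point): Point to grip, in the middle of the knob, 22 mm above its underside and 50 mm above the bolt's axis; about 0.155 m above the table, 31 mm above the gate's top edge. Axes as the knob.
- solenoid_valve: Loose solenoid valve, 46x66x90 mm, black coil on a light metal block, standing behind the gate (bystander). Origin: centre of underside.
- contactor: Loose black contactor with two studs, 58x50x70 mm, standing on the robot's side in front of the hinge post (bystander). Origin: centre of underside.
- relay: Loose black cube relay, 27x27x33 mm, standing behind the keeper post (bystander). Origin: centre of underside.

How it is judged:
On the way, in this order (a step that is already met when the one before it is completed fails the run):
1. the bolt is drawn so that its head is clear of the keeper, the gate still nearly shut (value of joint bolt above 0.042 m and value of joint gate below 0.3 rad), for 0.1 s.
2. with the bolt drawn, the gate is swung ajar (value of joint bolt above 0.042 m and value of joint gate above 0.35 rad), for 0.2 s.
At the end, for the whole second after the job is handed in: The fingers grip the bolt's knob (over 2 N), the bolt is drawn at least 42 mm, and the robot alone holds the gate still, ajar by 0.35 to 0.70 rad (20 to 40 degrees); no loose part touches the guard, and the three loose parts are within 30 mm of where they stood (all of step 2 and value of joint gate below 0.7 rad and velocity of joint gate between -0.05 and 0.05 rad/s and contact force between the fingers and bolt_knob above 2 N and contact force between guard and solenoid_valve below 0.5 N and contact force between guard and contactor below 0.5 N and contact force between guard and relay below 0.5 N and distance of each of solenoid_valve, contactor, relay from where it was at the start of the episode below 0.03 m); the arm keeps its last pose, push and grip.
It fails at once if a loose bystander (solenoid valve, contactor, relay) is shoved more than 30 mm or knocked over (distance of any of solenoid_valve, contactor, relay from where it was at the start of the episode above 0.03 m or angle between any of solenoid_valve, contactor, relay's own z axis and vertical above 0.5 rad).
It also fails if it takes over 38 s, if anything falls off the work surface, if the arm or the gripper's body presses on something with over 40 N, if the wrist force passes 120 N, or if a joint passes its speed limit or range.

## Robot

A 6-joint arm with a two-finger parallel gripper is mounted at the origin on a cart in front of the work surface, level with it; the furniture and walls round the work are solid. World frame = base frame: x ahead of the robot, y to its left, z up, the work surface at z = 0. Lengths are in m, angles in rad, forces in N, time in s.
With the tool pointing down it reaches from about 0.325 to 0.85 m from the base axis. Payload 4.4 kg.
Tool frame: the origin (TCP) lies at the very end of the fingers, on their centre line; the grasp point (between the pads) lies 19 mm behind it; z points along the fingers, y is the line along which they close (so a half turn about z gives the same grasp; the last joint's range is limited). The gripper opens to 94 mm and grips with 3 to 60 N. Pads are 16 mm wide; open, the fingers measure 119 mm over their backs; the gripper's body (75 mm by 177 mm) begins 78 mm behind the grasp point.
Start: joints at [1.109, 0.207, 1.542, -0, 1.393, -0.15], TCP at [0.176, 0.547, 0.205] pointing down, gripper open.
Joint ranges: [-2.73, 2.73], [-0.86, 2.22], [0.23, 2.46], [-1.11, 4.25], [0.08, 2.63], [-2.82, 2.82]. Speed limits (rad/s): [2.79, 2.79, 3.14, 3.14, 3.14, 3.14].

## Interface

Orientations are given as a unit quaternion [w, x, y, z].
In Python, from rig import observe, optics, ctrl, finder gives the robot as it stands.
- The arm moves only by the shell command python3 -m crank 'ROWS' [OPENING] [FORCE]. ROWS is JSON, a list of rows, each an object of numbers: "x", "y", "z": the shift along the tool's x, y, z in m; "ax", "ay", "az": the turn, a rotation vector about the tool's x, y, z in degrees. In form: [{"x": .., "y": .., "z": .., "ax": .., "ay": .., "az": ..}, ...]. A call has 1 to 10 rows; each row is the pose to reach, as a shift and turn from the pose commanded when the call began, along the tool's axes at that moment; what a row does not reach only later rows make up. A row lasts 1/12 s, in which the tool goes at most 41.7 mm and 7.16 degrees, less where a joint would pass 70% of its speed; a pose out of reach is approached as far as the arm can. A call with a gripper value outside its range is refused whole. OPENING is the closure, from -1 (fully open) to 1 (shut), set as the call begins (- or left out, the last holds). The fingers move at their own pace and stop on an object; FORCE is the grip in N (left out, the last holds). Time passes only in rows, so rows that repeat a pose let the fingers close. It gives the time, the measured TCP pose, the force, the opening and the grip force at its end, in the units of the state.
- observe(): the state, without advancing time (a new reading comes with each control period).
- optics.snapshot(name): name is "scene" or "top" or "wrist"; returns (picture, depth): 400x640x3 uint8, blue, green, red; 400x640 float32, m along the optical axis (not along the pixel's ray), 0 where there is no reading.
- optics.calibration(name): a dict with "K" (3x3 intrinsics, pixels), "k1" (the pictures are not rectified: a ray, as slopes to the right and down, at radius r is drawn at 1 + k1 r^2 times it, then the intrinsics apply), "R" (3x3) and "t" (3): a world point X has camera coordinates R X + t. Camera axes: x right, y down, z forward; pixel columns grow to the right and rows downward; lengths in m; the calibration is good to about 2 mm. A picture is of the moment at which its call begins: read the wrist's pose just before it. calibration takes no time and is no camera call; for the wrist camera it gives the pose at the moment of the call.
- ctrl.finish_job(): hands the job in; it is judged then, once.
Trained networks look in the newest picture that a camera, given by its name, has taken for a name from the list of things; names that differ only in an ending like _2 or _b are one class to them, and where a whole thing is asked for, a point or a joint stands for the part that bears it (a point fixed in the world has none). Each returns a list of dicts, best first, with "p" (0 to 1); they miss things now and then, are a little off and sometimes report something else, mostly with a low value. They report only what shows in the picture. A call takes as long as a camera call.
- finder.recognise(label, camera): "centre" ([column, row] in pixels, amid what is visible of it).
The state is a dict: "clock": time; "joint_positions": joint angles; "qd": joint speeds; "tau": joint torques, N m; "ee_pos": TCP position; "tcp_rot": TCP orientation; "contact_force": force on the tool from outside, world axes, zero at the start; "torque": the same for the moment, N m; "opening": finger opening in m; "grasp_force": force on a finger pad.
Only numpy, scipy, OpenCV 4.12 (cv2) and the standard library are available. Lean on these libraries where they do the work, as an engineer would, in place of code of your own. Each camera call takes 0.05 s, during which the arm holds its last target. There are 200 camera calls.

## Working session

There is one attempt and no reset: what is moved stays moved. The work goes in short steps, Python scripts to look and compute and a shell command to move; the robot and the scene stay as the last step left them, time stands still between calls to the robot, and variables do not carry over. Pictures are saved under pics/ and viewed, at most 10 in all, crops included, and the job is handed in when it is done.

```bash
ls; mkdir -p pics; cat > h.py <<'E'
import numpy as np, cv2
from rig import observe, optics, ctrl, finder
def ray(cal,px):
    K=np.array(cal["K"]);d=np.array([cal["k1"],0,0,0,0],float)
    # radius model: distorted = u*(1+k1 r^2)
    n=cv2.undistortPoints(np.array([[px]],float),K,d)[0,0]
    return np.array([n[0],n[1],1.])
def world(cal,px,z):
    R=np.array(cal["R"]);t=np.array(cal["t"])
    return R.T@(ray(cal,px)*z-t)
def proj(cal,X):
    r,_=cv2.Rodrigues(np.array(cal["R"]))
    return cv2.projectPoints(np.array(X,float).reshape(-1,1,3),r,np.array(cal["t"],float),np.array(cal["K"]),np.array([cal["k1"],0,0,0,0],float))[0][:,0]
def med(D,px,w=2):
    c,r=map(int,np.round(px));p=D[max(r-w,0):r+w+1,max(c-w,0):c+w+1];p=p[p>0]
    return float(np.median(p)) if p.size else 0
E
python3 - <<'E'
from h import *
s=observe();print({k:np.round(v,3).tolist() for k,v in s.items()})
for n in ["scene","top"]:
    I,D=optics.snapshot(n);c=optics.calibration(n)
    cv2.imwrite(f"pics/{n}0.png",I);np.save(f"pics/{n}0.npy",D)
    print(n,np.round(-np.array(c["R"]).T@np.array(c["t"]),3))
    for l in ["bolt_knob","knob_grip","bolt_head","guard","gate","keeper_lip","solenoid_valve","contactor","relay"]:
        for f in finder.recognise(l,n)[:2]:
            z=med(D,f["centre"]); print(l,round(f["p"],2),np.round(f["centre"],1),np.round(world(c,f["centre"],z),3) if z else None)
E
```

```text
pics
{'clock': 0.0, 'joint_positions': [1.11, 0.207, 1.543, -0.0, 1.394, -0.151], 'qd': [0.001, -0.002, 0.001, 0.001, -0.0, 0.0], 'tau': [0.001, -37.087, -28.142, 0.07, 0.036, -0.0], 'ee_pos': [0.175, 0.547, 0.204], 'tcp_rot': [-0.0, 0.155, 0.988, -0.001], 'contact_force': [-0.383, 1.784, -0.824], 'torque': [0.032, 0.048, -0.002], 'grasp_force': 0.0, 'opening': 0.094}
scene [ 0.231 -0.373  0.757]
knob_grip 0.55 [364.1 222.6] [0.604 0.088 0.158]
knob_grip 0.53 [338.5 225.5] [0.621 0.206 0.033]
bolt_head 0.58 [361.9 226. ] [0.6   0.089 0.149]
guard 0.81 [339.9 223.9] [0.626 0.207 0.035]
guard 0.43 [346.7 218.7] [0.611 0.16  0.102]
gate 0.98 [347.  217.5] [0.612 0.161 0.105]
keeper_lip 0.93 [340.2 224.9] [0.625 0.204 0.036]
keeper_lip 0.28 [384.7 215.4] [0.712 0.149 0.073]
solenoid_valve 0.63 [382.4 216.1] [0.71  0.154 0.067]
contactor 0.85 [263.7 230.8] [0.452 0.271 0.042]
contactor 0.75 [363.  222.8] [0.602 0.089 0.158]
relay 0.45 [413.8 253.3] [0.735 0.056 0.019]
top [0.428 0.247 0.947]
bolt_knob 0.58 [405.1 181.6] [0.605 0.097 0.175]
knob_grip 0.55 [404.6 177.8] [0.612 0.097 0.174]
bolt_head 0.89 [402.6 185.4] [0.6  0.1  0.17]
bolt_head 0.47 [371.8 191.9] [0.601 0.148 0.113]
guard 0.86 [359.1 189.2] [0.609 0.17  0.101]
gate 0.88 [359.8 187.8] [0.611 0.169 0.102]
keeper_lip 0.61 [360.6 189.7] [0.604 0.169 0.117]
solenoid_valve 0.6 [355.4 137.7] [0.717 0.173 0.083]
contactor 0.76 [298.1 271.1] [0.458 0.289 0.055]
relay 0.48 [400.3 132.5] [0.744 0.074 0.034]
```

```bash
python3 - <<'E'
import cv2,numpy as np
a=cv2.imread("pics/scene0.png")[120:320,230:450];b=cv2.imread("pics/top0.png")[90:310,270:450]
a=cv2.resize(a,(400,364));b=cv2.resize(b,(400,489))
o=np.zeros((489,800,3),np.uint8);o[:364,:400]=a;o[:,400:]=b;cv2.imwrite("pics/c1.png",o)
E
```

```text
(no output)
```

View pics/c1.png

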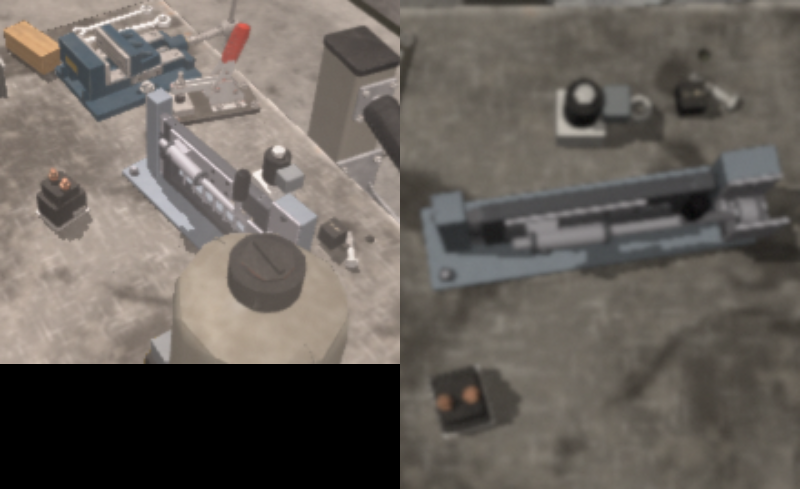

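```bash
cat >> h.py <<'E'
def cloud(cal,D):
    v,u=np.mgrid[:D.shape[0],:D.shape[1]];m=D>0
    n=cv2.undistortPoints(np.stack([u[m],v[m]],1).astype(float)[:,None],np.array(cal["K"]),np.array([cal["k1"],0,0,0,0],float))[:,0]
    P=np.c_[n,np.ones(len(n))]*D[m][:,None]
    return (P-np.array(cal["t"]))@np.array(cal["R"]), np.stack([u[m],v[m]],1)
E
python3 - <<'E'
from h import *
for n in ["top","scene"]:
    D=np.load(f"pics/{n}0.npy");c=optics.calibration(n);P,U=cloud(c,D)
    b=(P[:,0]>.5)&(P[:,0]<.7)&(P[:,1]>-.02)&(P[:,1]<.36)
    t=b&(P[:,2]>.112)&(P[:,2]<.16)
    for nm,m in [("hinge",b&(P[:,2]>.135)&(P[:,2]<.15)&(P[:,1]>.2)),("keep",b&(P[:,2]>.135)&(P[:,2]<.15)&(P[:,1]<.08)),("knob",b&(P[:,2]>.152)&(P[:,2]<.19)&(P[:,1]>.05)&(P[:,1]<.16)),("gate top",b&(P[:,2]>.118)&(P[:,2]<.13)&(P[:,1]>.1)&(P[:,1]<.25))]:
        Q=P[m]
        if len(Q)<5: print(n,nm,len(Q));continue
        q=Q[:,:2]-Q[:,:2].mean(0);w,V=np.linalg.eigh(q.T@q)
        print(n,nm,len(Q),Q.mean(0).round(4),Q.min(0).round(3),Q.max(0).round(3),cv2.minAreaRect(Q[:,:2].astype(np.float32)),"pca",np.degrees(np.arctan2(V[1,1],V[0,1])).round(1))
    # tall stuff elsewhere
    m=(P[:,2]>.2); print("tall",m.sum(), P[m].min(0).round(2),P[m].max(0).round(2))
    if n=="scene":
        m=(U[:,0]>345)&(U[:,0]<400)&(U[:,1]>260)&(U[:,1]<300);print("tank",P[m].min(0).round(2),P[m].max(0).round(2))
R=cv2.Rodrigues(np.array([0.155,.988,0])*np.pi)[0];print(R.round(3))
E
```

```text
top hinge 206 [0.6121 0.2964 0.1422] [0.598 0.283 0.135] [0.626 0.31  0.146] ((0.6127171516418457, 0.2965260446071625), (0.026598406955599785, 0.025876658037304878), 8.674030303955078) pca -177.2
top keep 490 [0.6381 0.0473 0.142 ] [0.592 0.019 0.135] [0.663 0.071 0.148] ((0.6276181936264038, 0.0449448823928833), (0.06620029360055923, 0.046186309307813644), 8.00068187713623) pca -172.0
top knob 108 [0.6054 0.0984 0.1699] [0.599 0.089 0.152] [0.615 0.106 0.179] ((0.6064579486846924, 0.09720981121063232), (0.016649279743433, 0.015751469880342484), 85.88086700439453) pca 113.6
top gate top 1136 [0.6149 0.1844 0.123 ] [0.581 0.1   0.118] [0.642 0.248 0.129] ((0.6112460494041443, 0.1730521023273468), (0.04488378018140793, 0.15158192813396454), 8.099075317382812) pca 103.5
tall 9089 [ 0.38 -0.17  0.2 ] [ 0.53 -0.08  0.39]
scene hinge 101 [0.6087 0.292  0.1406] [0.595 0.279 0.135] [0.623 0.309 0.144] ((0.6097397804260254, 0.2933005392551422), (0.02659691870212555, 0.027731025591492653), 7.297441482543945) pca 138.9
scene keep 320 [0.6369 0.0432 0.1411] [0.59  0.021 0.135] [0.659 0.069 0.146] ((0.6251805424690247, 0.04161570221185684), (0.06716696172952652, 0.04606342315673828), 9.964699745178223) pca 158.3
scene knob 95 [0.6021 0.0911 0.167 ] [0.596 0.084 0.153] [0.611 0.102 0.177] ((0.6028761863708496, 0.09321784973144531), (0.014275705441832542, 0.016175061464309692), 20.596824645996094) pca 141.3
scene gate top 483 [0.6114 0.1877 0.1221] [0.579 0.1   0.118] [0.638 0.249 0.127] ((0.6084247827529907, 0.17322495579719543), (0.044144533574581146, 0.1488695740699768), 8.752533912658691) pca 102.6
tall 24309 [ 0.04 -0.21  0.2 ] [2.11 0.72 0.57]
tank [ 0.4  -0.18  0.35] [ 0.49 -0.1   0.39]
[[-0.952  0.306 -0.   ]
 [ 0.306  0.952  0.   ]
 [ 0.    -0.    -1.   ]]
```

```bash
cat >> h.py <<'E'
from scipy.spatial.transform import Rotation as Ro
def tool():
    s=observe();q=np.array(s["tcp_rot"]);return np.array(s["ee_pos"]),Ro.from_quat(q[[1,2,3,0]]).as_matrix()
def togo(X,ydir=None):
    p,R=tool();d=R.T@(np.array(X)-p);print("pos",p.round(4),"y-axis",R[:,1].round(3),"shift mm",(d*1000).round(1))
    if ydir is not None:
        v=R.T@np.array(ydir);a=np.degrees(np.arctan2(-v[0],v[1]));print("az",a.round(2))
E
python3 -m crank '[{"x":-0.055,"y":-0.03,"z":-0.03,"az":6.4},{"x":-0.09,"y":-0.05,"z":-0.056,"az":12.8},{"x":-0.125,"y":-0.07,"z":-0.056,"az":19},{"x":-0.16,"y":-0.09,"z":-0.056,"az":25},{"x":-0.195,"y":-0.107,"z":-0.056,"az":31},{"x":-0.23,"y":-0.126,"z":-0.056,"az":37},{"x":-0.265,"y":-0.145,"z":-0.056,"az":43},{"x":-0.3,"y":-0.164,"z":-0.056,"az":49},{"x":-0.335,"y":-0.183,"z":-0.056,"az":54},{"x":-0.335,"y":-0.183,"z":-0.056,"az":54}]' -1 20
python3 - <<'E'
from h import *
togo([.605,.096,.26],[.99,.144,0])
c=optics.calibration("wrist");p,R=tool();C=-np.array(c["R"]).T@np.array(c["t"]);print("cam in tool",(R.T@(C-p)).round(3),"axis in tool",(R.T@np.array(c["R"]).T).round(2).tolist(),observe()["clock"])
E
```

```text
pos [0.1759 0.5475 0.2055] y-axis [0.306 0.952 0.   ] shift mm [-546.6 -298.6  -54.5]
az 63.92
cam in tool [ 0.072  0.001 -0.179] axis in tool [[-0.0, -0.97, -0.25], [1.0, -0.0, 0.0], [-0.0, -0.25, 0.97]] 1.0validation failed for argument at $[0]...
```

```bash
python3 -m crank '[{"x":-0.055,"y":-0.03,"z":-0.03,"ax":0,"ay":0,"az":6.4},{"x":-0.09,"y":-0.05,"z":-0.056,"ax":0,"ay":0,"az":12.8},{"x":-0.125,"y":-0.07,"z":-0.056,"ax":0,"ay":0,"az":19},{"x":-0.16,"y":-0.09,"z":-0.056,"ax":0,"ay":0,"az":25},{"x":-0.195,"y":-0.107,"z":-0.056,"ax":0,"ay":0,"az":31},{"x":-0.23,"y":-0.126,"z":-0.056,"ax":0,"ay":0,"az":37},{"x":-0.265,"y":-0.145,"z":-0.056,"ax":0,"ay":0,"az":43},{"x":-0.3,"y":-0.164,"z":-0.056,"ax":0,"ay":0,"az":49},{"x":-0.335,"y":-0.183,"z":-0.056,"ax":0,"ay":0,"az":54},{"x":-0.335,"y":-0.183,"z":-0.056,"ax":0,"ay":0,"az":54}]' -1 20
python3 - <<'E'
from h import *
togo([.605,.096,.26],[.99,.144,0])
E
```

```text
clock: 1.83
ee_pos: [0.4418, 0.2672, 0.2617]
tcp_rot: [0.001, 0.589, 0.808, 0.0]
contact_force: [0.6, 0.6, 1.2]
opening: 0.094
grasp_force: 0.0
pos [0.4418 0.2672 0.2617] y-axis [0.952 0.305 0.001] shift mm [-212.8  103.1    2.3]
az 9.51
```

```bash
python3 -m crank '[{"x":-0.036,"y":0.017,"z":0,"ax":0,"ay":0,"az":2},{"x":-0.072,"y":0.034,"z":0,"ax":0,"ay":0,"az":4},{"x":-0.108,"y":0.051,"z":0,"ax":0,"ay":0,"az":6},{"x":-0.144,"y":0.068,"z":0,"ax":0,"ay":0,"az":8},{"x":-0.17,"y":0.085,"z":0,"ax":0,"ay":0,"az":9.5},{"x":-0.18,"y":0.103,"z":0,"ax":0,"ay":0,"az":9.5},{"x":-0.18,"y":0.103,"z":0,"ax":0,"ay":0,"az":9.5},{"x":-0.18,"y":0.103,"z":0,"ax":0,"ay":0,"az":9.5}]' -1 20
cat > look.py <<'E'
from h import *
import sys
n=sys.argv[1];c=optics.calibration("wrist");I,D=optics.snapshot("wrist");cv2.imwrite(f"pics/{n}.png",I);np.save(f"pics/{n}.npy",D)
togo([.605,.096,.26],[.99,.144,0]);np.savez(f"pics/{n}.npz",**{k:np.array(v) for k,v in c.items()})
for l in ["knob_grip","bolt_knob","bolt_head"]:
    for f in finder.recognise(l,"wrist")[:2]:
        z=med(D,f["centre"]);print(l,round(f["p"],2),np.round(f["centre"],1),world(c,f["centre"],z).round(4) if z else None)
P,U=cloud(c,D)
def rep(nm,m):
    Q=P[m]
    if len(Q)>9: print(nm,len(Q),Q.mean(0).round(4),np.percentile(Q,2,0).round(4),np.percentile(Q,98,0).round(4),U[m].min(0),U[m].max(0),cv2.minAreaRect(Q[:,:2].astype(np.float32)))
b=(P[:,0]>.57)&(P[:,0]<.66)&(P[:,1]>.05)&(P[:,1]<.15)
rep("knob",b&(P[:,2]>.15)&(P[:,2]<.2)); rep("knobtop",b&(P[:,2]>.171)&(P[:,2]<.182))
E
python3 look.py w1
```

```text
clock: 2.5
ee_pos: [0.593, 0.1314, 0.2608]
tcp_rot: [-0.001, 0.652, 0.758, -0.0]
contact_force: [0.3, 1.4, 0.1]
opening: 0.0939
grasp_force: 0.0
pos [0.5923 0.1321 0.261 ] y-axis [ 0.989  0.151 -0.001] shift mm [-37.6   7.1   1. ]
az 0.42
knob_grip 0.81 [327.2 234.8] [0.6055 0.1008 0.1741]
bolt_knob 0.93 [331.3 235.2] [0.6092 0.101  0.1742]
bolt_head 0.79 [328.3 227.8] [0.6063 0.104  0.1645]
knob 426 [0.6063 0.0985 0.1689] [0.5985 0.0892 0.1514] [0.6149 0.1044 0.1761] [318 222] [337 248] ((0.6067616939544678, 0.09615249931812286), (0.017443887889385223, 0.017180494964122772), 27.319725036621094)
knobtop 247 [0.6068 0.0963 0.1741] [0.5997 0.0883 0.1713] [0.6141 0.103  0.1761] [319 231] [337 248] ((0.6063164472579956, 0.09558519721031189), (0.01583819091320038, 0.015624175779521465), 46.72096633911133)
```

View pics/w1.png

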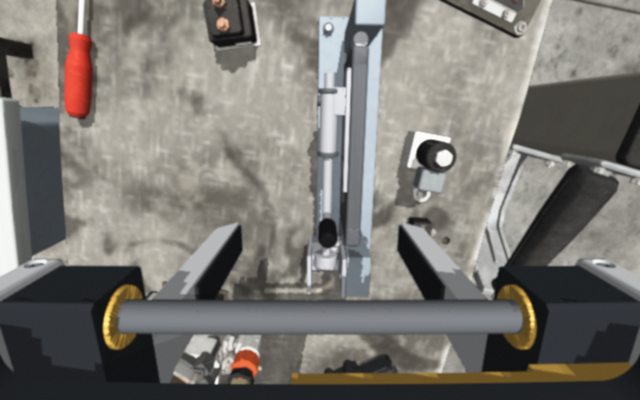

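```bash
python3 -m crank '[{"x":-0.025,"y":0.006,"z":0.01,"ax":0,"ay":0,"az":-0.4},{"x":-0.038,"y":0.008,"z":0.035,"ax":0,"ay":0,"az":-0.4},{"x":-0.038,"y":0.008,"z":0.055,"ax":0,"ay":0,"az":-0.4},{"x":-0.038,"y":0.008,"z":0.055,"ax":0,"ay":0,"az":-0.4},{"x":-0.038,"y":0.008,"z":0.055,"ax":0,"ay":0,"az":-0.4}]' -1 20
python3 look.py w2
```

```text
clock: 3.12
ee_pos: [0.6049, 0.0964, 0.2055]
tcp_rot: [-0.001, 0.648, 0.761, -0.001]
contact_force: [0.6, 1.0, 0.4]
opening: 0.0938
grasp_force: 0.0
pos [0.6062 0.0965 0.2072] y-axis [0.987 0.159 0.   ] shift mm [ -0.3  -1.2 -52.8]
az 0.89
knob_grip 0.61 [322.  213.7] [0.6067 0.1019 0.174 ]
knob_grip 0.18 [343.  140.9] [0.6165 0.1499 0.1225]
bolt_knob 0.72 [322.5 216. ] [0.6072 0.1006 0.1747]
bolt_head 0.67 [319.3 205.3] [0.6045 0.1035 0.1597]
knob 651 [0.6066 0.0982 0.1695] [0.5987 0.089  0.1512] [0.6147 0.1044 0.176 ] [309 201] [333 233] ((0.6067821979522705, 0.09615518897771835), (0.017488280311226845, 0.017217641696333885), 24.76890754699707)
knobtop 405 [0.6069 0.0961 0.1742] [0.5997 0.0887 0.1713] [0.6142 0.1028 0.1761] [309 210] [332 233] ((0.6071767210960388, 0.09561652690172195), (0.015833254903554916, 0.01596159301698208), 78.62847900390625)
```

```bash
python3 -m crank '[{"x":0,"y":0.001,"z":0.03,"ax":0,"ay":0,"az":0.8},{"x":0,"y":0.001,"z":0.055,"ax":0,"ay":0,"az":0.8},{"x":0,"y":0.001,"z":0.068,"ax":0,"ay":0,"az":0.8},{"x":0,"y":0.001,"z":0.068,"ax":0,"ay":0,"az":0.8}]' -1 20
python3 -m crank '[{"x":0,"y":0,"z":0,"ax":0,"ay":0,"az":0},{"x":0,"y":0,"z":0,"ax":0,"ay":0,"az":0},{"x":0,"y":0,"z":0,"ax":0,"ay":0,"az":0},{"x":0,"y":0,"z":0,"ax":0,"ay":0,"az":0},{"x":0,"y":0,"z":0,"ax":0,"ay":0,"az":0},{"x":0,"y":0,"z":0,"ax":0,"ay":0,"az":0}]' 1 20
```

```text
clock: 3.65
ee_pos: [0.6051, 0.096, 0.1355]
tcp_rot: [-0.002, 0.654, 0.757, -0.002]
contact_force: [-0.3, 0.6, -1.0]
opening: 0.0939
grasp_force: 0.0
clock: 4.15
ee_pos: [0.608, 0.0957, 0.1393]
tcp_rot: [0.001, 0.654, 0.756, 0.0]
contact_force: [0.0, 0.2, -0.1]
opening: 0.0577
grasp_force: 0.0
```

```bash
python3 -m crank '[{"x":0,"y":0,"z":0,"ax":0,"ay":0,"az":0},{"x":0,"y":0,"z":0,"ax":0,"ay":0,"az":0},{"x":0,"y":0,"z":0,"ax":0,"ay":0,"az":0},{"x":0,"y":0,"z":0,"ax":0,"ay":0,"az":0},{"x":0,"y":0,"z":0,"ax":0,"ay":0,"az":0},{"x":0,"y":0,"z":0,"ax":0,"ay":0,"az":0},{"x":0,"y":0,"z":0,"ax":0,"ay":0,"az":0},{"x":0,"y":0,"z":0,"ax":0,"ay":0,"az":0}]' 1 25
```

```text
clock: 4.82
ee_pos: [0.6069, 0.0956, 0.1382]
tcp_rot: [-0.0, 0.654, 0.756, -0.001]
contact_force: [-2.3, -1.6, 1.0]
opening: 0.0176
grasp_force: 25.0
```

```bash
python3 - <<'E'
from h import *
togo([.608,.096,.14],[.99,.144,0])
E
```

```text
pos [0.6069 0.0956 0.1382] y-axis [ 0.99   0.144 -0.001] shift mm [ 0.3  1.1 -1.8]
az 0.02
```

```bash
python3 -m crank '[{"x":0.001,"y":0,"z":-0.003,"ax":0,"ay":-1.5,"az":0},{"x":0.002,"y":0,"z":-0.006,"ax":0,"ay":-3,"az":0},{"x":0.003,"y":0,"z":-0.009,"ax":0,"ay":-4.5,"az":0},{"x":0.0035,"y":0,"z":-0.0125,"ax":0,"ay":-6,"az":0},{"x":0.0035,"y":0,"z":-0.0125,"ax":0,"ay":-6,"az":0},{"x":0.0035,"y":0,"z":-0.0125,"ax":0,"ay":-6,"az":0}]' - 30
python3 look.py w3
```

```text
clock: 5.32
ee_pos: [0.6063, 0.0999, 0.1503]
tcp_rot: [0.039, 0.653, 0.756, -0.034]
contact_force: [-2.1, -0.3, -0.9]
opening: 0.0176
grasp_force: 30.0
pos [0.6063 0.0997 0.1502] y-axis [ 0.99   0.144 -0.002] shift mm [ -14.8   -2.  -108.9]
az 0.04
knob_grip 0.69 [319.8 253.4] [0.6061 0.1094 0.1841]
bolt_knob 0.93 [318.7 251.5] [0.6055 0.1101 0.1835]
bolt_knob 0.3 [342.7 122.6] [0.6136 0.164  0.1041]
bolt_head 0.64 [318.5 241.2] [0.6053 0.1104 0.1736]
knob 3567 [0.6059 0.1093 0.1787] [0.5859 0.0978 0.1525] [0.625  0.1168 0.1989] [273 223] [366 289] ((0.6067816615104675, 0.10536413639783859), (0.04192792996764183, 0.02057829685509205), 9.346890449523926)
knobtop 797 [0.6059 0.1104 0.1768] [0.586  0.1031 0.1712] [0.6251 0.1156 0.1819] [278 235] [361 270] ((0.6066015958786011, 0.10450589656829834), (0.04162007197737694, 0.017764844000339508), 8.179965019226074)
```

View pics/w3.png

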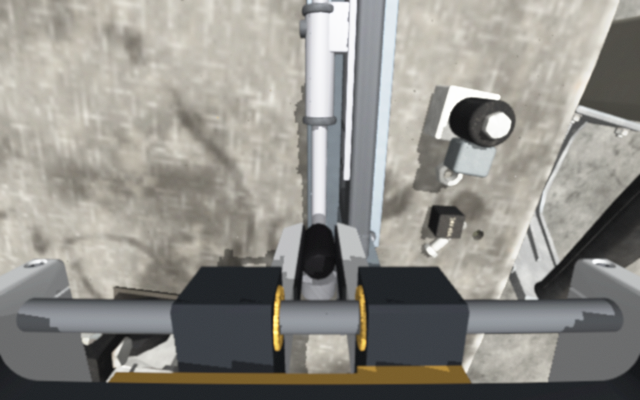

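```bash
python3 -m crank '[{"x":0.005,"y":0,"z":-0.001,"ax":0,"ay":0,"az":0},{"x":0.013,"y":0,"z":-0.001,"ax":0,"ay":0,"az":0},{"x":0.021,"y":0,"z":-0.0015,"ax":0,"ay":0,"az":0},{"x":0.029,"y":0,"z":-0.002,"ax":0,"ay":0,"az":0},{"x":0.037,"y":0,"z":-0.0025,"ax":0,"ay":0,"az":0},{"x":0.044,"y":0,"z":-0.003,"ax":0,"ay":0,"az":0},{"x":0.047,"y":0,"z":-0.003,"ax":0,"ay":0,"az":0},{"x":0.047,"y":0,"z":-0.003,"ax":0,"ay":0,"az":0},{"x":0.047,"y":0,"z":-0.003,"ax":0,"ay":0,"az":0}]' - 30
python3 look.py w4
```

```text
clock: 6.27
ee_pos: [0.5998, 0.1467, 0.1486]
tcp_rot: [0.039, 0.653, 0.756, -0.034]
contact_force: [-2.6, 0.7, -2.6]
opening: 0.0177
grasp_force: 30.0
pos [0.5999 0.1464 0.1487] y-axis [ 0.989  0.145 -0.001] shift mm [ -61.8   -2.3 -105.5]
az 0.04
knob_grip 0.91 [318.6 251.8] [0.5989 0.1568 0.182 ]
bolt_knob 0.97 [319.7 252.3] [0.5995 0.1566 0.182 ]
bolt_head 0.91 [318.4 235.9] [0.5986 0.1575 0.1665]
bolt_head 0.67 [346.3 133.6] [0.6087 0.207  0.1224]
knob 405 [0.6003 0.1469 0.1837] [0.5917 0.1426 0.1618] [0.6099 0.1499 0.1937] [300 237] [338 289] ((0.6009267568588257, 0.14599135518074036), (0.01850973255932331, 0.008593645878136158), 2.368112564086914)
knobtop 26 [0.6047 0.147  0.1773] [0.592  0.1431 0.1724] [0.6103 0.1499 0.182 ] [303 257] [336 271] ((0.6011542677879333, 0.1462334245443344), (0.018305903300642967, 0.0072740716859698296), 0.3257674276828766)
```

View pics/w4.png

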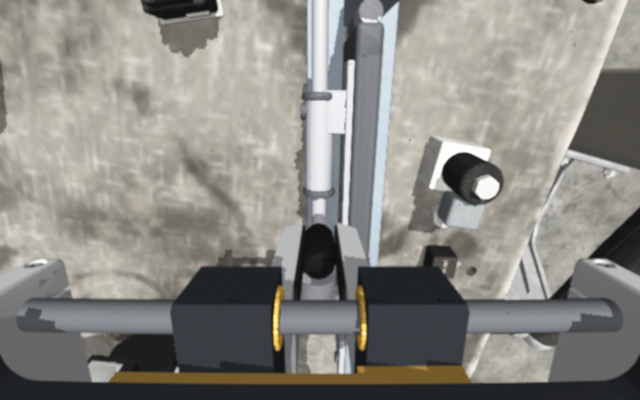

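```bash
python3 - <<'E'
from h import *
p,R=tool();H=np.array([.614,.275,p[2]])
print(np.linalg.norm(p-H))
for a in range(3,34,3):
    W=cv2.Rodrigues(np.array([0,0,-np.radians(a)]))[0]
    d=R.T@(H+W@(p-H)-p);print(a,d.round(4),(R.T@np.array([0,0,-a])).round(2),(H+W@(p-H)).round(3))
E
```

```text
0.13001508851910656
3 [ 0.0019 -0.0065 -0.0002] [0.31 0.   2.98] [0.593 0.147 0.149]
6 [ 0.0041 -0.013  -0.0004] [0.62 0.   5.97] [0.587 0.148 0.149]
9 [ 0.0066 -0.0193 -0.0007] [0.94 0.01 8.95] [0.58  0.15  0.149]
12 [ 0.0095 -0.0255 -0.001 ] [1.250e+00 1.000e-02 1.193e+01] [0.573 0.151 0.149]
15 [ 0.0126 -0.0315 -0.0013] [1.560e+00 1.000e-02 1.492e+01] [0.567 0.154 0.149]
18 [ 0.0161 -0.0373 -0.0017] [1.87e+00 1.00e-02 1.79e+01] [0.561 0.156 0.149]
21 [ 0.0199 -0.043  -0.0021] [2.190e+00 1.000e-02 2.089e+01] [0.555 0.159 0.149]
24 [ 0.024  -0.0484 -0.0025] [2.500e+00 2.000e-02 2.387e+01] [0.549 0.163 0.149]
27 [ 0.0283 -0.0536 -0.0029] [2.810e+00 2.000e-02 2.685e+01] [0.543 0.166 0.149]
30 [ 0.0329 -0.0586 -0.0034] [3.120e+00 2.000e-02 2.984e+01] [0.537 0.17  0.149]
33 [ 0.0378 -0.0633 -0.0039] [3.440e+00 2.000e-02 3.282e+01] [0.532 0.174 0.149]
```

```bash
python3 -m crank '[{"x":0.0019,"y":-0.0065,"z":-0.0002,"ax":0.3,"ay":0,"az":3},{"x":0.0041,"y":-0.013,"z":-0.0004,"ax":0.6,"ay":0,"az":6},{"x":0.0066,"y":-0.0193,"z":-0.0007,"ax":0.9,"ay":0,"az":9},{"x":0.0095,"y":-0.0255,"z":-0.001,"ax":1.25,"ay":0,"az":12},{"x":0.0126,"y":-0.0315,"z":-0.0013,"ax":1.6,"ay":0,"az":15}]' - 30
python3 - <<'E'
from h import *
p,R=tool();H=np.array([.614,.275,p[2]]);v=p-H
print(p,np.linalg.norm(v),observe()["opening"])
for a in range(3,19,3):
    W=cv2.Rodrigues(np.array([0,0,-np.radians(a)]))[0]
    print(a,(R.T@(W@v-v)).round(4),(R.T@np.array([0,0,-a])).round(2))
E
```

```text
clock: 6.88
ee_pos: [0.5692, 0.1526, 0.1494]
tcp_rot: [0.037, 0.748, 0.662, -0.038]
contact_force: [2.7, -1.4, -5.2]
opening: 0.0176
grasp_force: 30.0
[0.56919749 0.15260168 0.14940317] 0.13034037490135683 0.01762819656732058
3 [ 0.0017 -0.0066 -0.0002] [ 0.32 -0.01  2.98]
6 [ 0.0038 -0.0131 -0.0005] [ 0.63 -0.03  5.97]
9 [ 0.0062 -0.0195 -0.0007] [ 0.95 -0.04  8.95]
12 [ 0.0089 -0.0257 -0.0011] [ 1.27 -0.06 11.93]
15 [ 0.0119 -0.0318 -0.0014] [ 1.58 -0.07 14.92]
18 [ 0.0153 -0.0378 -0.0018] [ 1.9  -0.08 17.9 ]
```

```bash
python3 -m crank '[{"x":0.0017,"y":-0.0066,"z":-0.0002,"ax":0.3,"ay":0,"az":3},{"x":0.0038,"y":-0.0131,"z":-0.0005,"ax":0.6,"ay":0,"az":6},{"x":0.0062,"y":-0.0195,"z":-0.0007,"ax":0.9,"ay":0,"az":9},{"x":0.0089,"y":-0.0257,"z":-0.0011,"ax":1.25,"ay":0,"az":12},{"x":0.0119,"y":-0.0318,"z":-0.0014,"ax":1.6,"ay":0,"az":15},{"x":0.0119,"y":-0.0318,"z":-0.0014,"ax":1.6,"ay":0,"az":15},{"x":0.0119,"y":-0.0318,"z":-0.0014,"ax":1.6,"ay":0,"az":15},{"x":0.0119,"y":-0.0318,"z":-0.0014,"ax":1.6,"ay":0,"az":15},{"x":0.0119,"y":-0.0318,"z":-0.0014,"ax":1.6,"ay":0,"az":15}]' - 30
python3 look.py w5
python3 - <<'E'
from h import *
I,D=optics.snapshot("top");c=optics.calibration("top");cv2.imwrite("pics/top5.png",cv2.resize(I[90:310,250:450],None,fx=2.5,fy=2.5))
for l in ["solenoid_valve","contactor","relay","bolt_head"]:
    for f in finder.recognise(l,"top")[:1]:
        z=med(D,f["centre"]);print(l,round(f["p"],2),np.round(f["centre"],1),world(c,f["centre"],z).round(3))
print(observe()["qd"])
E
```

```text
clock: 7.63
ee_pos: [0.5384, 0.1687, 0.1494]
tcp_rot: [0.03, 0.827, 0.559, -0.043]
contact_force: [3.4, -2.3, -6.2]
opening: 0.0176
grasp_force: 30.0
pos [0.5382 0.1688 0.1494] y-axis [ 0.928 -0.372  0.001] shift mm [ -54.    89.3 -105.5]
az -30.01
knob_grip 0.83 [323.5 251.5] [0.5447 0.1774 0.1821]
bolt_knob 0.94 [321.  253.1] [0.5434 0.1774 0.1829]
bolt_head 0.59 [317.5 230.1] [0.5416 0.1781 0.1577]
contactor 0.62 [298.  272.7] [0.455 0.29  0.054]
relay 0.65 [298.4 271.4] [0.457 0.289 0.054]
bolt_head 0.87 [381.7 226.8] [0.545 0.121 0.033]
[-1.31745445e-04 -6.62628837e-04  8.66393852e-04  7.24872738e-05
 -1.78082080e-03  2.56729920e-04]
```

View pics/w5.png

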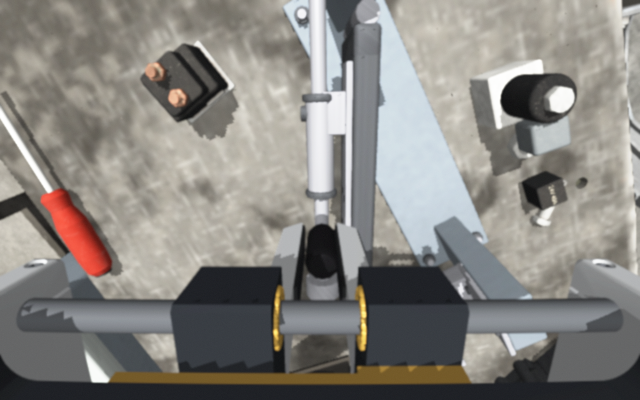

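View pics/top5.png

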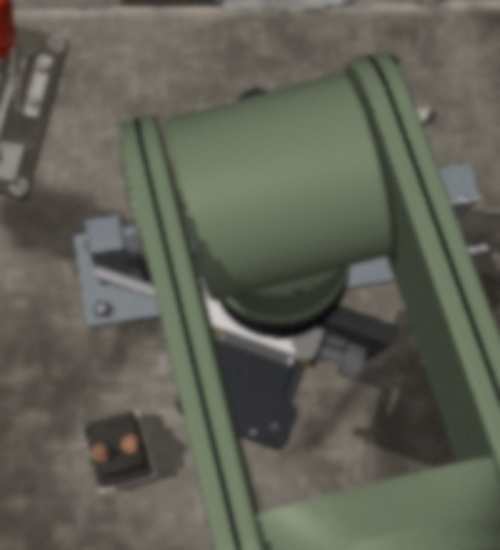

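The wrist view shows the knob still gripped at (320,250) and the barrel end unchanged at (318,193). The base plate now lies about 30° to the gate. The top view shows the contactor in its place, and all three loose parts are standing.

```bash
python3 -c "
from rig import ctrl
print(ctrl.finish_job())"
```

```text
the job is handed in; nothing more can be done
None
```

I lifted the bolt over the lip, drew it to about 55 mm and handed in with the knob gripped at 30 N and the gate held still about 30° ajar, the loose parts still standing; the hand-in returned no verdict, and the angle and draw are my estimates from arm poses and camera views.

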